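# Screw the loose cap home on the detergent tank

## Robot

A 6-joint arm with a two-finger parallel gripper is mounted at the origin on the work surface. World frame = base frame: x ahead of the robot, y to its left, z up, the work surface at z = 0. Lengths are in mm, angles in rad, forces in N, time in s.
With the tool pointing down it reaches from about 350 to 875 mm from the base axis. Payload 4.2 kg.
Tool frame: the origin (TCP) lies midway between the tips of the shut fingers; the grasp point (between the pads) lies 19 mm behind it; z points along the fingers, y is the line along which they close (so a half turn about z gives the same grasp; the last joint's range is limited). The gripper opens to 85 mm and grips with 20 to 120 N. Pads are 22 mm wide; open, the fingers measure 114 mm over their backs; the gripper's body (76 mm by 85 mm) begins 54 mm behind the grasp point. The pads swing forward as they close: fully open they stand 13 mm farther back than shut.
Start: joints at [1.57, 0.385, 0.008, 0, -1.194, -0.259], TCP at [160.523, 604.013, 231.312] pointing down, gripper open.
Joint ranges: [-3.14, 3.14], [-1.21, 2.06], [-1.07, 1.41], [-3.16, 2.05], [-2.99, -0.16], [-3.1, 3.1]. Speed limits (rad/s): [2.79, 2.79, 3.14, 3.14, 3.14, 3.14].

## Interface

Orientations are given as a unit quaternion [x, y, z, w].
In Python, from bench import arm gives the robot as it stands. The module is installed in compiled form; this text tells all that it offers.
- The arm moves only by the shell command python3 -m handwheel 'ROWS' [OPENING]. ROWS is JSON, a list of rows, each an object of numbers: "x", "y", "z": the shift along the world's x, y, z each as a share of 20 cm, from -1 to 1; "ax", "ay", "az": the turn, a rotation vector about the world's x, y, z each as a share of 90 degrees, from -1 to 1. In form: [{"x": .., "y": .., "z": .., "ax": .., "ay": .., "az": ..}, ...]. A call has exactly 8 rows; each row shifts and turns the commanded pose from where the row before left it; what a row does not reach is not made up. A row lasts 1/10 s, in which the tool goes at most 50 mm and 8.59 degrees, less where a joint would pass 70% of its speed; a pose out of reach is approached as far as the arm can. A call with a number of a shift or a turn outside -1 to 1 is refused whole. A call with a gripper value outside its range is refused whole. OPENING is the opening, from -1 (shut) to 1 (fully open), set as the call begins (- or left out, the last holds). The fingers move at their own pace and stop on an object; the grip force is fixed at half the most. Time passes only in rows, so rows that do not move let the fingers close, or fill a call up. It gives the time, the measured TCP pose, the force, the opening and the grip force at its end, in the units of the state.
- arm.read_state(): the state, without advancing time (a new reading comes with each control period).
- arm.get_image(name): name is "side" or "top" or "wrist"; returns the picture (420x560x3 uint8, red, green, blue); there is no depth.
- arm.camera_params(name): a dict with "K" (3x3 intrinsics, pixels), "k1" (the pictures are not rectified: a ray, as slopes to the right and down, at radius r is drawn at 1 + k1 r^2 times it, then the intrinsics apply), "position" and "orientation" of the camera in the world. Camera axes: x right, y down, z forward; pixel columns grow to the right and rows downward; lengths in mm; the calibration is good to about 2 mm. A picture is of the moment at which its call begins: read the wrist's pose just before it. camera_params takes no time and is no camera call; for the wrist camera it gives the pose at the moment of the call.
- arm.job_done(): hands the job in; it is judged then, once.
The state is a dict: "clock": time; "joints": joint angles; "joint_vel": joint speeds; "joint_efforts": joint torques, N m; "position": TCP position; "ee_rot": TCP orientation; "contact_force": force on the tool from outside, world axes, zero at the start; "wrist_torque": the same for the moment, N m; "gripper_width": finger opening in mm; "grasp_force": force on a finger pad.
Only numpy, scipy, OpenCV 4.12 (cv2) and the standard library are available. Lean on these libraries where they do the work, as an engineer would, in place of code of your own. Each camera call takes 0.05 s, during which the arm holds its last target. There are 200 camera calls.

## Task

One of the two detergent tanks on the laundry counter has its cap sitting high on top of the thread, not engaged. Without lifting the cap off, turn it backwards (anticlockwise from above) until it drops into the thread, then screw it down clockwise until it is fully home, its bar pointing straight front to back over the tank as on the closed tank, and let go. Do not touch the closed tank or its cap.

Things in the scene. Friction and masses are not known exactly. Their poses are not given: they have to be found in the camera images.
- cap: Loose grey screw cap, 80 g: round ribbed skirt 68 mm across, 26 mm high, and on it an upright grip bar 52 mm long, 14 mm wide, 32 mm tall (58 mm overall). Origin on the axis at the skirt's underside, z up, x along the bar. Starts level on the thread's top, 16 mm of neck showing; bar 6 degrees clockwise to 22 anticlockwise of the tank's x axis. 2 mm of sideways play.
- neck (a point): On the neck's axis at the tank's shoulder, axes as the tank's. Cap origin above it: 16.5 mm at the start, 8.5 dropped in, 2.5 home. The cap can drop 8 mm when turned back until its bar is 60 degrees anticlockwise of the tank's x axis (+-15; hard stop at about 77). Then it sinks 1 mm per 10 degrees clockwise, to a hard stop with the bar along x. Turned clockwise from the start it stays high.
- tank: White tank whose cap is loose: rounded box 120 mm (x) by 140 mm (y), 120 mm high to its shoulder, on a steel foot plate screwed to the counter, small tap low on its front (-x). Origin at the centre of its underside, under the neck, z up. The cap turns almost freely and sinks by its own weight if not squeezed; a gripper squeezing the bar must move down with it.
- twin: The closed tank: same tank and cap, cap already home (low, no thread showing, bar along its x axis), also screwed to the counter. Origin at the centre of its underside, axes as the other tank's. Not to be touched.
There are look-alikes about, which are no part of the job. What is shaped like the cap but yellow is not meant.

How it is judged (in metres and radians):
On the way:
1. the cap has been turned back and has dropped into the thread (at least 5 mm lower than it started) (z of cap in the frame of tank below 0.1315 m), for 0.1 s.
At the end, for the whole second after the job is handed in: The cap is screwed home on its tank: at most 2.5 mm above its lowest seat, its bar within 17 degrees of the tank's front-to-back axis, level within 8 degrees, centred on the neck within 5 mm and at rest (z of cap in the frame of tank below 0.125 m and horizontal distance between cap and tank below 0.005 m and angle between the x axis of cap and the x axis of tank, either way round below 0.3 rad and angle between cap's own z axis and vertical below 0.14 rad and linear speed of cap below 0.02 m/s); the robot touches nothing.
It fails at once if the cap is lifted off the neck (more than 12 mm above where it started) (z of cap in the frame of tank above 0.1485 m).
It fails at once if the robot touches the closed tank or its cap (more than 3 N) (contact force between any of the fingers, the arm and twin above 3 N).
It also fails if it takes over 32 s, if anything falls off the work surface, if the arm or the gripper's body presses on something with over 40 N, if the wrist force passes 120 N, or if a joint passes its speed limit or range.

## Working session

There is one attempt and no reset: what is moved stays moved. The work goes in short steps, Python scripts to look and compute and a shell command to move; the robot and the scene stay as the last step left them, time stands still between calls to the robot, and variables do not carry over. Pictures are saved under pics/ and viewed, at most 10 in all, crops included, and the job is handed in when it is done.

```bash
mkdir -p pics; python3 - <<'E'
from bench import arm
import cv2
s=arm.read_state();print(s)
for n in("side","top","wrist"):
    p=arm.camera_params(n);print(n,p)
    im=arm.get_image(n);cv2.imwrite(f"pics/{n}0.png",im[:,:,::-1])
E
```

```text
{'clock': 0.0, 'joints': array([ 1.56958740e+00,  3.85535423e-01,  6.64080257e-03, -5.28037948e-04,
       -1.19400208e+00, -2.58585529e-01]), 'joint_vel': array([-6.26467518e-04,  2.06458327e-03,  9.77834203e-05,  2.16867263e-04,
        1.35142292e-03,  6.89004522e-04]), 'joint_efforts': array([-1.47500683e-03, -3.92289948e+01,  1.88399452e+01,  4.18600515e+00,
       -4.61585078e-03, -4.90221964e-06]), 'position': array([160.38347309, 603.46716284, 230.23589534]), 'ee_rot': array([ 9.91562013e-01, -1.29628742e-01, -1.08592660e-04,  1.07299339e-03]), 'contact_force': array([ 0.42571452, -0.05403779,  0.00158648]), 'wrist_torque': array([-0.02790151,  0.09554379,  0.00529798]), 'grasp_force': 0.0, 'gripper_width': 85.59344532318886}
side {'K': array([[533.91777548,   0.        , 276.58563546],
       [  0.        , 533.91777548, 210.0052412 ],
       [  0.        ,   0.        ,   1.        ]]), 'k1': 0.07112263422874436, 'position': array([ 522.74690259, -841.36503284,  992.60444831]), 'orientation': array([ 0.9299318 , -0.06140359,  0.01752758, -0.36214531])}
top {'K': array([[542.30757876,   0.        , 275.82229576],
       [  0.        , 542.30757876, 215.31558056],
       [  0.        ,   0.        ,   1.        ]]), 'k1': -0.12924801422509444, 'position': array([ 466.90901338,  -33.19467111, 1244.30173007]), 'orientation': array([-0.70385249,  0.70666995, -0.04702826,  0.05475031])}
wrist {'K': array([[320.96086344,   0.        , 279.02028468],
       [  0.        , 320.96086344, 212.71391503],
       [  0.        ,   0.        ,   1.        ]]), 'k1': -0.06002554191088404, 'position': array([232.13001472, 584.67696796, 372.51632047]), 'orientation': array([-0.60244662,  0.7843672 ,  0.11660143, -0.09072082])}
```

View pics/top0.png

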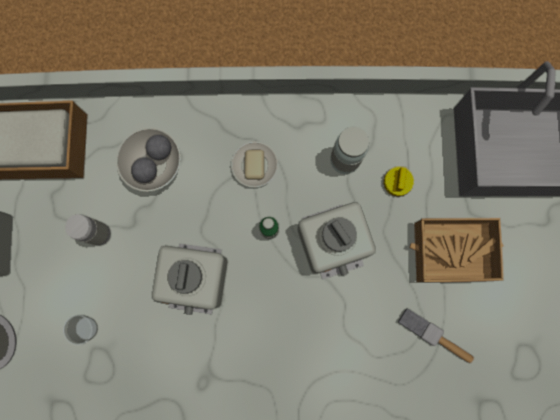

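View pics/side0.png

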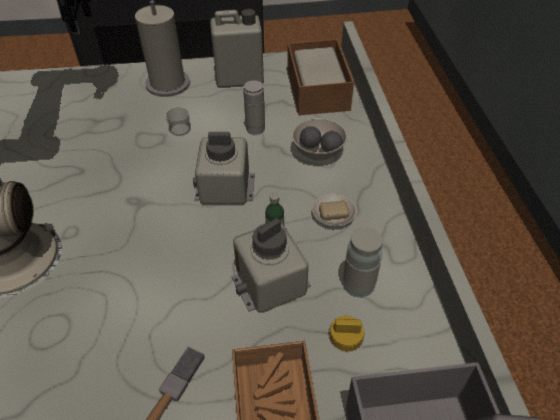

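The top view shows the loose-cap tank at about (337,237), with its bar turned anticlockwise and its tap at (343,268). The closed twin is at (187,278). In the side view the loose cap is at about (270,240).

```bash
cat > h.py <<'E'
import numpy as np,cv2
from scipy.spatial.transform import Rotation as R
def ray(p,u,v):
    K=p["K"];k=p["k1"]
    d=np.array([(u-K[0,2])/K[0,0],(v-K[1,2])/K[1,1]]);s=d.copy()
    for _ in range(20): s=d/(1+k*(s@s))
    r=R.from_quat(p["orientation"]).apply([s[0],s[1],1]);return np.array(p["position"]),r/np.linalg.norm(r)
def plane(p,u,v,z):
    o,r=ray(p,u,v);return o+r*(z-o[2])/r[2]
def tri(pa,a,pb,b):
    o1,d1=ray(pa,*a);o2,d2=ray(pb,*b)
    t=np.linalg.lstsq(np.c_[d1,-d2],o2-o1,rcond=None)[0]
    A=o1+t[0]*d1;B=o2+t[1]*d2;return (A+B)/2,np.linalg.norm(A-B)
E
python3 - <<'E'
import cv2,numpy as np
a=cv2.imread("pics/top0.png")[190:290,280:400];b=cv2.imread("pics/side0.png")[210:310,220:320]
a=cv2.resize(a,None,fx=3.3,fy=5.5*.6,interpolation=2);b=cv2.resize(b,None,fx=3.3,fy=3.3,interpolation=2)
cv2.imwrite("pics/crop0.png",np.hstack([a,b])*1)
E
```

```text
(no output)
```

View pics/crop0.png

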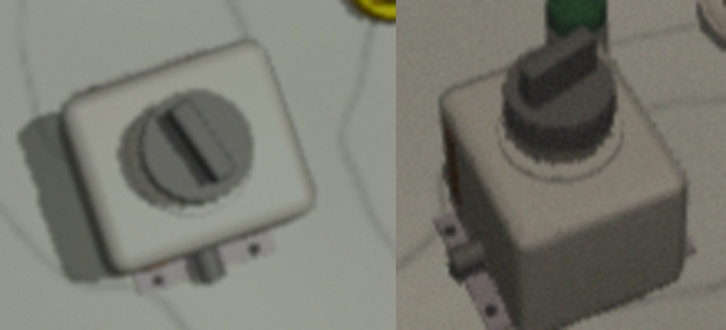

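The crop shows the bar-top centre at about (341,231) in top and (270,227) in side. The shoulder corners are visible in top.

```bash
python3 - <<'E'
from h import *
from bench import arm
t=arm.camera_params("top");s=arm.camera_params("side")
f=lambda x,y:(280+x/3.3,190+y/3.3)
print(tri(t,f(202,136),s,(220+164/3.3,210+56/3.3)))
a=plane(t,*f(180,101),198);b=plane(t,*f(223,170),198)
print("bar",a,b,np.linalg.norm(a-b),np.degrees(np.arctan2(*(a-b)[[1,0]])))
c=[plane(t,*f(*q),122) for q in((68,100),(262,42),(315,205),(118,270))]
print(np.round(c),np.mean(c,0))
for i,j in((0,1),(3,2),(3,0),(2,1)):
    d=c[j]-c[i];print(np.linalg.norm(d),np.degrees(np.arctan2(d[1],d[0])))
E
```

```text
(array([ 587.97484418, -150.24521191,  186.05702259]), np.float64(0.5986317822690727))
bar [ 607.76037843 -136.31815846  198.        ] [ 566.74191683 -160.89627042  198.        ] 47.8183832789392 30.92988683160359
[[ 619.  -73.  122.]
 [ 656. -197.  122.]
 [ 552. -228.  122.]
 [ 512. -103.  122.]] [ 584.42594471 -150.19765054  122.        ]
129.29370644348234 -73.53026983489396
130.9251227632228 -72.24348229801745
111.5835729383223 15.749591068647002
108.63477794930931 16.573085088605875
```

```bash
python3 -m handwheel '[{"x":0.089,"y":-0.157,"z":0.07,"az":-0.062},{"x":0.089,"y":-0.157,"z":0.07,"az":-0.062},{"x":0.089,"y":-0.157,"z":0.07,"az":-0.062},{"x":0.089,"y":-0.157,"z":0.07,"az":-0.062},{"x":0.089,"y":-0.157,"z":0.07,"az":-0.062},{"x":0.089,"y":-0.157,"z":0.07,"az":-0.062},{"x":0.089,"y":-0.157,"z":0.07,"az":-0.062},{"x":0.089,"y":-0.157,"z":0.07,"az":-0.062}]' 1
python3 -m handwheel '[{"x":0.089,"y":-0.157,"az":-0.062},{"x":0.089,"y":-0.157,"az":-0.062},{"x":0.089,"y":-0.157,"az":-0.062},{"x":0.089,"y":-0.157,"az":-0.062},{"x":0.089,"y":-0.157,"az":-0.062},{"x":0.089,"y":-0.157,"az":-0.062},{"x":0.089,"y":-0.157,"az":-0.062},{"x":0.089,"y":-0.157,"az":-0.062}]'
python3 -m handwheel '[{"x":0.089,"y":-0.157,"az":-0.062},{"x":0.089,"y":-0.157,"az":-0.062},{"x":0.089,"y":-0.157,"az":-0.062},{"x":0.089,"y":-0.157,"az":-0.062},{"x":0.089,"y":-0.157,"az":-0.062},{"x":0.089,"y":-0.157,"az":-0.062},{"x":0.089,"y":-0.157,"az":-0.062},{"x":0.089,"y":-0.157,"az":-0.062}]'
python3 - <<'E'
from h import *
from bench import arm
s=arm.read_state();print(s["joints"],R.from_quat(s["ee_rot"]).as_matrix())
p=arm.camera_params("wrist");print(p)
im=arm.get_image("wrist");cv2.imwrite("pics/w1.png",im[:,:,::-1])
E
```

```text
[ 1.56960773e+00  3.85388457e-01  6.97087762e-03 -3.55144157e-04
 -1.19402622e+00 -2.58616896e-01] [[ 9.66406336e-01 -2.57018839e-01 -3.32191486e-04]
 [-2.57019033e-01 -9.66404938e-01 -1.64705489e-03]
 [ 1.02292643e-04  1.67710381e-03 -9.99998588e-01]]
{'K': array([[320.96086344,   0.        , 279.02028468],
       [  0.        , 320.96086344, 212.71391503],
       [  0.        ,   0.        ,   1.        ]]), 'k1': -0.06002554191088404, 'position': array([232.143378  , 584.72019723, 372.66237271]), 'orientation': array([-0.60247713,  0.78434447,  0.11668719, -0.09060442])}invalid input at $[0]: expected keys x, y, z, ax, ay, az
invalid input at $[0]: expected keys x, y, z, ax, ay, az
invalid input at $[0]: expected keys x, y, z, ax, ay, az
```

View pics/w1.png

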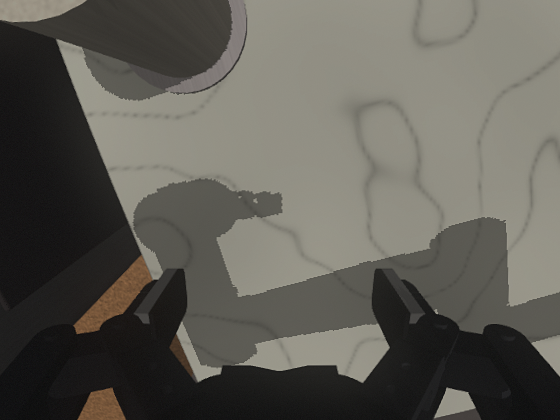

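All six keys are required, so that call was refused and the arm hasn't moved. The picture shows only the start area: a towel roll at upper left and no tank.

```bash
python3 -m handwheel '[{"x":0.02,"y":-0.157,"z":0.12,"ax":0,"ay":0,"az":-0.062},{"x":0.089,"y":-0.157,"z":0.1,"ax":0,"ay":0,"az":-0.062},{"x":0.089,"y":-0.157,"z":0.1,"ax":0,"ay":0,"az":-0.062},{"x":0.089,"y":-0.157,"z":0.1,"ax":0,"ay":0,"az":-0.062},{"x":0.089,"y":-0.157,"z":0.07,"ax":0,"ay":0,"az":-0.062},{"x":0.089,"y":-0.157,"z":0.07,"ax":0,"ay":0,"az":-0.062},{"x":0.089,"y":-0.157,"z":0,"ax":0,"ay":0,"az":-0.062},{"x":0.089,"y":-0.157,"z":0,"ax":0,"ay":0,"az":-0.062}]' 1
python3 -m handwheel '[{"x":0.089,"y":-0.157,"z":0,"ax":0,"ay":0,"az":-0.062},{"x":0.089,"y":-0.157,"z":0,"ax":0,"ay":0,"az":-0.062},{"x":0.089,"y":-0.157,"z":0,"ax":0,"ay":0,"az":-0.062},{"x":0.089,"y":-0.157,"z":0,"ax":0,"ay":0,"az":-0.062},{"x":0.089,"y":-0.157,"z":0,"ax":0,"ay":0,"az":-0.062},{"x":0.089,"y":-0.157,"z":0,"ax":0,"ay":0,"az":-0.062},{"x":0.089,"y":-0.157,"z":0,"ax":0,"ay":0,"az":-0.062},{"x":0.089,"y":-0.157,"z":0,"ax":0,"ay":0,"az":-0.062}]' 1
```

```text
clock: 1.0
position: [289.5, 351.5, 343.8]
ee_rot: [0.867, -0.498, -0.0, -0.001]
contact_force: [1.1, -0.6, -0.7]
gripper_width: 85.6
grasp_force: 0.0
clock: 1.8
position: [431.8, 100.1, 343.4]
ee_rot: [-0.613, 0.79, 0.0, 0.0]
contact_force: [-0.1, -0.4, 0.5]
gripper_width: 85.4
grasp_force: 0.0
```

```bash
python3 -m handwheel '[{"x":0.096,"y":-0.156,"z":0,"ax":0,"ay":0,"az":-0.062},{"x":0.096,"y":-0.156,"z":0,"ax":0,"ay":0,"az":-0.062},{"x":0.096,"y":-0.156,"z":0,"ax":0,"ay":0,"az":-0.062},{"x":0.096,"y":-0.156,"z":0,"ax":0,"ay":0,"az":-0.062},{"x":0.096,"y":-0.156,"z":0,"ax":0,"ay":0,"az":-0.062},{"x":0.096,"y":-0.156,"z":0,"ax":0,"ay":0,"az":-0.062},{"x":0.096,"y":-0.156,"z":0,"ax":0,"ay":0,"az":-0.062},{"x":0.096,"y":-0.156,"z":0,"ax":0,"ay":0,"az":-0.062}]' 1
python3 - <<'E'
from h import *
from bench import arm
p=arm.camera_params("wrist")
im=arm.get_image("wrist");cv2.imwrite("pics/w2.png",im[:,:,::-1])
np.save("w2.npy",p,allow_pickle=True)
s=arm.read_state();print(s["joints"],R.from_quat(s["ee_rot"]).as_matrix(),p)
E
```

```text
clock: 2.6
position: [585.6, -149.4, 343.0]
ee_rot: [-0.267, 0.964, 0.0, -0.0]
contact_force: [0.3, 0.8, -0.4]
gripper_width: 85.4
grasp_force: 0.0
[ 0.01245405  0.30322262  0.15873154  0.00192312 -1.42753651 -1.04945098] [[-0.86073858 -0.50904581 -0.00120721]
 [-0.50904325  0.8607388  -0.0019186 ]
 [ 0.00201575 -0.0010369  -0.99999743]] {'K': array([[320.96086344,   0.        , 279.02028468],
       [  0.        , 320.96086344, 212.71391503],
       [  0.        ,   0.        ,   1.        ]]), 'k1': -0.06002554191088404, 'position': array([ 521.34652999, -187.73613216,  485.21287172]), 'orientation': array([0.48766014, 0.86044677, 0.12862608, 0.07262418])}
```

View pics/w2.png

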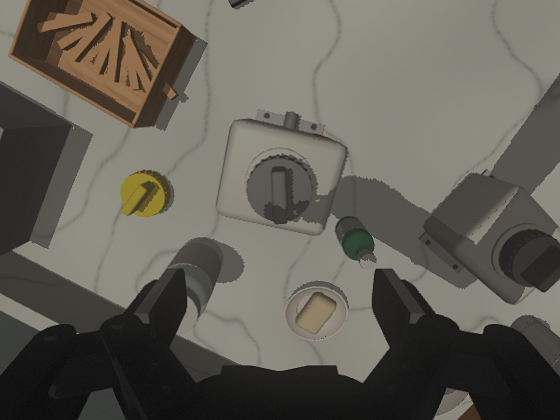

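The loose cap is at about (282,190) in the wrist image, and its bar runs nearly along the columns. The yellow cap at (144,197) is the decoy, and the twin is far right.

```bash
python3 - <<'E'
import cv2
a=cv2.imread("pics/w2.png")[100:245,205:355]
cv2.imwrite("pics/w2c.png",cv2.convertScaleAbs(cv2.resize(a,None,fx=4,fy=4,interpolation=2),alpha=1.5))
E
```

```text
(no output)
```

View pics/w2c.png

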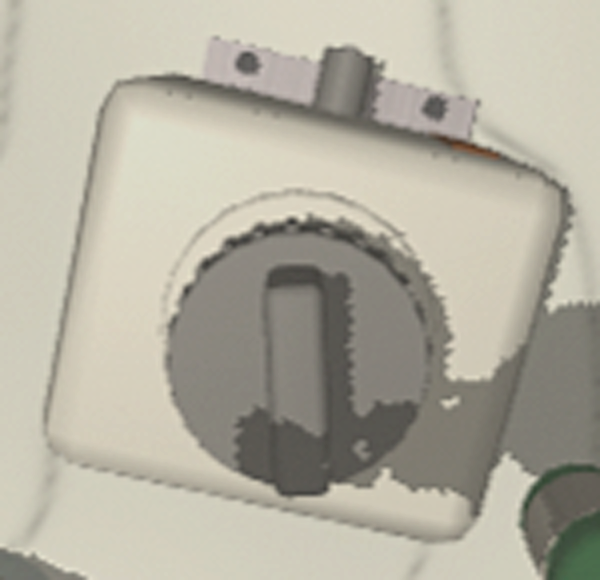

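```bash
python3 - <<'E'
from h import *
p=np.load("w2.npy",allow_pickle=True).item()
f=lambda x,y:(205+x/4,100+y/4)
for z in(195,199):
    a=plane(p,*f(296,282),z);b=plane(p,*f(304.5,494),z)
    print(z,"bar",(a+b)/2,np.linalg.norm(a-b),np.degrees(np.arctan2(*(b-a)[[1,0]])))
    c=plane(p,*f(299,357),z-32);print(c, [np.linalg.norm(plane(p,*f(*q),z-32)-c) for q in((166,357),(432,357))])
c=[plane(p,*f(*q),118) for q in((110,82),(570,190),(465,538),(48,455))];print(np.round(c),np.mean(c,0))
for i,j in((0,1),(3,2),(0,3),(1,2)):
    d=c[j]-c[i];print(np.linalg.norm(d),np.degrees(np.arctan2(d[1],d[0])))
E
```

```text
195 bar [ 584.22400315 -148.75513632  195.        ] 50.97584759123439 33.20040702648922
[ 583.7167882  -149.32877179  163.        ] [np.float64(34.169565557019055), np.float64(34.17583955805579)]
199 bar [ 583.35736381 -149.29241084  199.        ] 50.27324818839708 33.20040702648925
[ 582.94251425 -149.80556665  167.        ] [np.float64(33.745379330381994), np.float64(33.75157544500767)]
[[ 552. -229.  118.]
 [ 511. -103.  118.]
 [ 615.  -71.  118.]
 [ 657. -193.  118.]] [ 583.90435432 -149.10245192  118.        ]
132.307413675769 108.04801867097697
128.86448843607067 109.01254855780216
110.36637659834467 18.904906740931526
108.19995435787065 17.08916437758889
```

The cap centre is at (584,-149) with bar-top z about 195, bar yaw 33° and tank yaw about 17.5°. The measured sizes match those given. I'll descend and grip now.

```bash
python3 -m handwheel '[{"x":-0.008,"y":0.002,"z":-0.13,"ax":0,"ay":0,"az":0.029},{"x":0,"y":0,"z":-0.14,"ax":0,"ay":0,"az":0},{"x":0,"y":0,"z":-0.14,"ax":0,"ay":0,"az":0},{"x":0,"y":0,"z":-0.14,"ax":0,"ay":0,"az":0},{"x":0,"y":0,"z":-0.13,"ax":0,"ay":0,"az":0},{"x":0,"y":0,"z":-0.12,"ax":0,"ay":0,"az":0},{"x":0,"y":0,"z":-0.08,"ax":0,"ay":0,"az":0},{"x":0,"y":0,"z":0,"ax":0,"ay":0,"az":0}]' 1
python3 -m handwheel '[{"x":0,"y":0,"z":0,"ax":0,"ay":0,"az":0},{"x":0,"y":0,"z":0,"ax":0,"ay":0,"az":0},{"x":0,"y":0,"z":0,"ax":0,"ay":0,"az":0},{"x":0,"y":0,"z":0,"ax":0,"ay":0,"az":0},{"x":0,"y":0,"z":0,"ax":0,"ay":0,"az":0},{"x":0,"y":0,"z":0,"ax":0,"ay":0,"az":0},{"x":0,"y":0,"z":0,"ax":0,"ay":0,"az":0},{"x":0,"y":0,"z":0,"ax":0,"ay":0,"az":0}]' -1
```

```text
clock: 3.45
position: [581.6, -147.3, 164.3]
ee_rot: [-0.291, 0.957, 0.001, -0.003]
contact_force: [-1.0, 0.5, -0.3]
gripper_width: 85.4
grasp_force: 0.0
clock: 4.25
position: [583.9, -147.8, 168.0]
ee_rot: [-0.291, 0.957, -0.0, 0.001]
contact_force: [0.3, -0.5, 3.0]
gripper_width: 13.3
grasp_force: 60.6
```

Gripped the bar at 13.3 mm. Now turning back about 44°.

```bash
python3 -m handwheel '[{"x":0,"y":0,"z":0,"ax":0,"ay":0,"az":0.07},{"x":0,"y":0,"z":0,"ax":0,"ay":0,"az":0.07},{"x":0,"y":0,"z":0,"ax":0,"ay":0,"az":0.07},{"x":0,"y":0,"z":0,"ax":0,"ay":0,"az":0.07},{"x":0,"y":0,"z":0,"ax":0,"ay":0,"az":0.07},{"x":0,"y":0,"z":0,"ax":0,"ay":0,"az":0.07},{"x":0,"y":0,"z":0,"ax":0,"ay":0,"az":0.07},{"x":0,"y":0,"z":0,"ax":0,"ay":0,"az":0}]' -1
```

```text
clock: 5.05
position: [584.1, -148.4, 167.1]
ee_rot: [-0.629, 0.778, -0.001, 0.0]
contact_force: [1.3, -4.5, -1.2]
gripper_width: 12.7
grasp_force: 60.1
```

```bash
python3 -m handwheel '[{"x":0,"y":0,"z":0,"ax":0,"ay":0,"az":0},{"x":0,"y":0,"z":-0.01,"ax":0,"ay":0,"az":0},{"x":0,"y":0,"z":-0.01,"ax":0,"ay":0,"az":0},{"x":0,"y":0,"z":-0.01,"ax":0,"ay":0,"az":0},{"x":0,"y":0,"z":0,"ax":0,"ay":0,"az":0},{"x":0,"y":0,"z":0,"ax":0,"ay":0,"az":0},{"x":0,"y":0,"z":0,"ax":0,"ay":0,"az":0},{"x":0,"y":0,"z":0,"ax":0,"ay":0,"az":0}]' -1
```

```text
clock: 5.85
position: [584.3, -148.1, 161.6]
ee_rot: [-0.628, 0.778, -0.001, 0.0]
contact_force: [2.3, -6.4, 0.7]
gripper_width: 12.9
grasp_force: 60.5
```

```bash
python3 -m handwheel '[{"x":0,"y":0,"z":-0.01,"ax":0,"ay":0,"az":0},{"x":0,"y":0,"z":0,"ax":0,"ay":0,"az":0},{"x":0,"y":0,"z":0,"ax":0,"ay":0,"az":0},{"x":0,"y":0,"z":0,"ax":0,"ay":0,"az":0},{"x":0,"y":0,"z":0,"ax":0,"ay":0,"az":0},{"x":0,"y":0,"z":0,"ax":0,"ay":0,"az":0},{"x":0,"y":0,"z":0,"ax":0,"ay":0,"az":0},{"x":0,"y":0,"z":0,"ax":0,"ay":0,"az":0}]' -1
python3 - <<'E'
from h import *
from bench import arm
s=arm.get_image("side")[:,:,::-1][200:310,215:325];w=arm.get_image("wrist")[:,:,::-1][210:420,180:380]
cv2.imwrite("pics/d.png",np.hstack([cv2.resize(s,(400,400),interpolation=2),cv2.resize(w,(400,400),interpolation=2)]))
E
```

```text
clock: 6.65
position: [584.5, -148.2, 160.3]
ee_rot: [-0.628, 0.778, -0.001, 0.001]
contact_force: [2.4, -6.5, 2.0]
gripper_width: 13.1
grasp_force: 60.8
```

View pics/d.png

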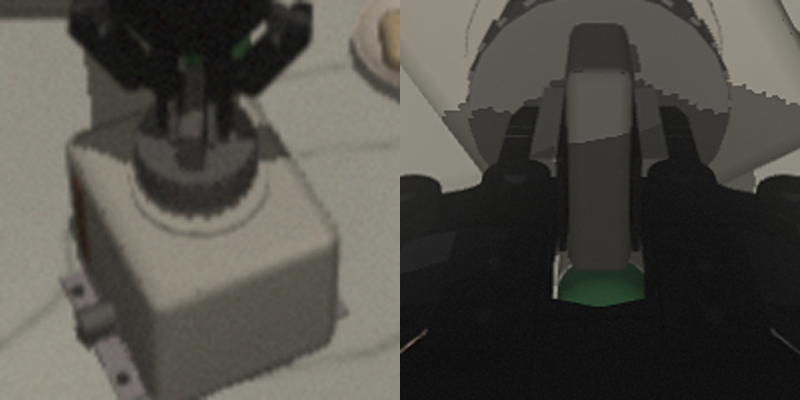

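The side view shows the cap now low on the neck, with the skirt just above the collar. The wrist view shows the bar centred between the pads. Next I screw it down 10° per mm.

```bash
python3 -m handwheel '[{"x":0,"y":0,"z":-0.002,"ax":0,"ay":0,"az":-0.045},{"x":0,"y":0,"z":-0.002,"ax":0,"ay":0,"az":-0.045},{"x":0,"y":0,"z":-0.002,"ax":0,"ay":0,"az":-0.045},{"x":0,"y":0,"z":-0.002,"ax":0,"ay":0,"az":-0.045},{"x":0,"y":0,"z":-0.002,"ax":0,"ay":0,"az":-0.045},{"x":0,"y":0,"z":-0.002,"ax":0,"ay":0,"az":-0.045},{"x":0,"y":0,"z":-0.002,"ax":0,"ay":0,"az":-0.045},{"x":0,"y":0,"z":-0.002,"ax":0,"ay":0,"az":-0.045}]' -1
```

```text
clock: 7.55
position: [584.7, -147.7, 157.1]
ee_rot: [-0.385, 0.923, -0.001, 0.001]
contact_force: [2.8, -4.4, 2.6]
gripper_width: 12.8
grasp_force: 60.7
```

```bash
python3 -m handwheel '[{"x":0,"y":0,"z":-0.002,"ax":0,"ay":0,"az":-0.045},{"x":0,"y":0,"z":-0.002,"ax":0,"ay":0,"az":-0.045},{"x":0,"y":0,"z":-0.002,"ax":0,"ay":0,"az":-0.045},{"x":0,"y":0,"z":-0.002,"ax":0,"ay":0,"az":-0.045},{"x":0,"y":0,"z":-0.002,"ax":0,"ay":0,"az":-0.045},{"x":0,"y":0,"z":-0.002,"ax":0,"ay":0,"az":-0.045},{"x":0,"y":0,"z":-0.002,"ax":0,"ay":0,"az":-0.025},{"x":0,"y":0,"z":0,"ax":0,"ay":0,"az":0}]' -1
python3 -c "
from bench import arm
s=arm.read_state();print(s['wrist_torque'])"
```

```text
clock: 8.35
position: [584.9, -147.7, 154.6]
ee_rot: [-0.166, 0.986, -0.001, 0.002]
contact_force: [4.0, -3.6, 4.4]
gripper_width: 12.8
grasp_force: 61.2
[-1.17540931 -0.76513177  0.51559248]
```

```bash
python3 -m handwheel '[{"x":0,"y":0,"z":0,"ax":0,"ay":0,"az":0},{"x":0,"y":0,"z":0,"ax":0,"ay":0,"az":0},{"x":0,"y":0,"z":0,"ax":0,"ay":0,"az":0},{"x":0,"y":0,"z":0,"ax":0,"ay":0,"az":0},{"x":0,"y":0,"z":0,"ax":0,"ay":0,"az":0},{"x":0,"y":0,"z":0,"ax":0,"ay":0,"az":0},{"x":0,"y":0,"z":0,"ax":0,"ay":0,"az":0},{"x":0,"y":0,"z":0,"ax":0,"ay":0,"az":0}]' 1
python3 -m handwheel '[{"x":0,"y":0,"z":0.1,"ax":0,"ay":0,"az":0},{"x":0,"y":0,"z":0.13,"ax":0,"ay":0,"az":0},{"x":0,"y":0,"z":0.13,"ax":0,"ay":0,"az":0},{"x":0,"y":0,"z":0.13,"ax":0,"ay":0,"az":0},{"x":0,"y":0,"z":0.13,"ax":0,"ay":0,"az":0},{"x":0,"y":0,"z":0.13,"ax":0,"ay":0,"az":0},{"x":0,"y":0,"z":0.13,"ax":0,"ay":0,"az":0},{"x":0,"y":0,"z":0,"ax":0,"ay":0,"az":0}]' 1
python3 - <<'E'
from h import *
from bench import arm
p=arm.camera_params("wrist");np.save("w3.npy",p,allow_pickle=True)
w=arm.get_image("wrist")[:,:,::-1][100:245,205:355]
s=arm.get_image("side")[:,:,::-1][200:310,215:325]
cv2.imwrite("pics/e.png",cv2.convertScaleAbs(np.hstack([cv2.resize(w,(450,435),interpolation=2),cv2.resize(s,(340,435),interpolation=2)]),alpha=1.4))
E
```

```text
clock: 9.15
position: [583.5, -147.6, 153.3]
ee_rot: [-0.165, 0.986, 0.0, -0.0]
contact_force: [-1.0, 0.5, -0.5]
gripper_width: 85.3
grasp_force: 0.0
clock: 9.95
position: [585.0, -148.1, 334.1]
ee_rot: [-0.165, 0.986, -0.001, 0.004]
contact_force: [0.3, 1.4, 0.4]
gripper_width: 85.3
grasp_force: 0.0
```

View pics/e.png

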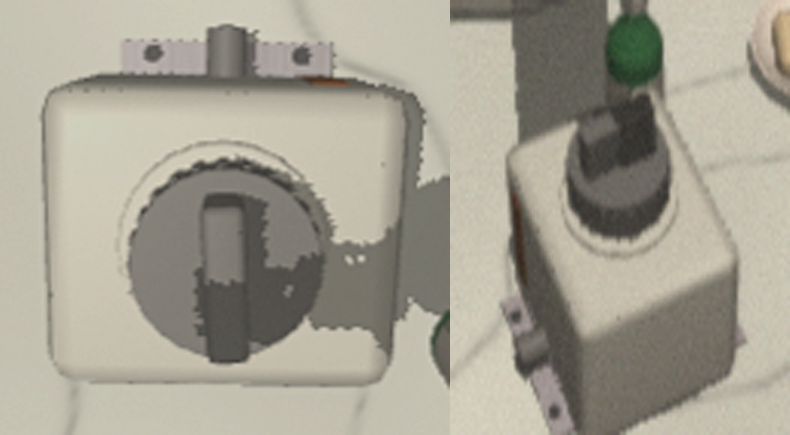

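```bash
python3 - <<'E'
from h import *
from bench import arm
p=np.load("w3.npy",allow_pickle=True).item();sp=arm.camera_params("side")
f=lambda x,y:(205+x/3,100+y/3)
a=plane(p,*f(223,206),181);b=plane(p,*f(229,361),181)
print("bar",(a+b)/2,np.linalg.norm(a-b),np.degrees(np.arctan2(*(b-a)[[1,0]])))
c=[plane(p,*f(*q),118) for q in((47,88),(418,95),(392,380),(52,378))];print(np.round(c),np.mean(c,0))
for i,j in((0,1),(3,2),(0,3),(1,2)):
    d=c[j]-c[i];print(np.linalg.norm(d),np.degrees(np.arctan2(d[1],d[0])))
g=lambda x,y:(215+(x-450)*110/340,200+y*110/435)
# bar-top end corners in the side crop: near end (front) and far end
print(tri(p,f(223,206),sp,g(587,125)),tri(p,f(229,361),sp,g(645,98)))
E
```

```text
bar [ 583.97172733 -147.63271643  181.        ] 50.4165341509565 21.14960042416246
[[ 551. -228.  118.]
 [ 509. -100.  118.]
 [ 614.  -68.  118.]
 [ 657. -195.  118.]] [ 582.78282821 -147.66444186  118.        ]
134.4808102680506 107.90381357840107
134.43744081938195 108.65577470209804
111.58379529768632 16.949990226057608
109.82065395092378 16.906003972270618
(array([ 563.31156559, -156.33849401,  181.4122491 ]), np.float64(5.810437725383657)) (array([ 607.21429409, -138.55238915,  177.315033  ]), np.float64(2.867041376937324))
```

The bar top is at about 180 mm (180.5 expected at home). The bar is about 3° off the tank axis and centred within 2 mm, and the gripper is clear, so I'm handing in.

```bash
python3 -c "
from bench import arm
print(arm.job_done())"
```

```text
the job is handed in; nothing more can be done
None
```

The cap was turned back about 44° until it dropped into the thread, then screwed down until its bar measured about 3° off the tank's front-to-back axis and at home height to within the 2 mm calibration. It was released with the gripper clear and handed in after about 10 s without going near the closed tank; the hand-in returned no verdict.

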